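# Trip test of a bench power box

## Robot

A 6-joint arm with a two-finger parallel gripper is mounted at the origin on the work surface. World frame = base frame: x ahead of the robot, y to its left, z up, the work surface at z = 0. Lengths are in m, angles in degrees, forces in N, time in s.
With the tool pointing down it reaches from about 0.25 to 0.725 m from the base axis. Payload 9.7 kg.
Tool frame: the origin (TCP) lies between the finger pads; the fingertips stand 19 mm ahead of it and the grasp point (between the pads) is the TCP; z points along the fingers, y is the line along which they close (so a half turn about z gives the same grasp; the last joint's range is limited). The gripper opens to 85 mm and grips with 20 to 120 N. Pads are 22 mm wide; open, the fingers measure 114 mm over their backs; the gripper's body (76 mm by 85 mm) begins 54 mm behind the grasp point. The pads swing forward as they close: fully open they stand 13 mm farther back than shut.
Start: joints at [66.692, 4.979, 10.078, 95.1, 0, 90], TCP at [0.218, 0.505, 0.223] pointing down, gripper open.
Joint ranges: [-179.16, 179.16], [-48.56, 103.87], [-65.8, 70.77], [-126.05, 130.52], [-82.76, 87.17], [-180, 180]. Speed limits (degrees/s): [127.2, 127.2, 147.25, 180, 180, 180].

## Interface

Orientations are given as [roll, pitch, yaw] about the fixed x, y, z axes, in that order (R = Rz(yaw) Ry(pitch) Rx(roll)).
In Python, from workcell import bot gives the robot as it stands. The module is installed in compiled form; this text tells all that it offers.
- The arm moves only by the shell command python3 -m crank 'ROWS' [OPENING] [FORCE]. ROWS is JSON, a list that holds one entry, the list of rows, each a list of 6 numbers: the shift along the world's x, y, z as a fraction of full scale, then the turn, a rotation vector about the world's x, y, z as a fraction of full scale. In form: [[[x, y, z, wx, wy, wz], ...]]. A call has 1 to 20 rows; each row shifts and turns the commanded pose from where the row before left it; what a row does not reach is not made up. Full scale, the value 1, is 20 mm for a shift and 0.12 rad for a turn. A row lasts 1/12 s, in which the tool goes at most 41.7 mm and 7.16 degrees, less where a joint would pass 70% of its speed; a pose out of reach is approached as far as the arm can. A call with a number of a shift or a turn outside -1 to 1 is refused whole. A call with a gripper value outside its range is refused whole. OPENING is the opening, from 0 (shut) to 1 (fully open), set as the call begins (- or left out, the last holds). The fingers move at their own pace and stop on an object; FORCE is the grip in N (left out, the last holds). Time passes only in rows, so rows that do not move let the fingers close. It gives the time, the measured TCP pose, the force, the opening and the grip force at its end, in the units of the state.
- bot.get_obs(): the state, without advancing time (a new reading comes with each control period).
- bot.camera(name): name is "scene" or "top"; returns the picture (420x560x3 uint8, red, green, blue); there is no depth.
- bot.camera_model(name): a dict with "vertical_fov" (degrees; the focal length in pixels is half the picture's height over the tangent of half this angle, whatever the lens; pixels are square), "cx", "cy" (the principal point, pixels), "R" (3x3) and "t" (3): a world point X has camera coordinates R X + t. Camera axes: x right, y down, z forward; pixel columns grow to the right and rows downward; lengths in m; the calibration is good to about 2 mm. A picture is of the moment at which its call begins. camera_model takes no time and is no camera call.
- bot.job_done(): hands the job in; it is judged then, once.
The state is a dict: "time": time; "q": joint angles; "qd": joint speeds; "joint_efforts": joint torques, N m; "ee_pos": TCP position; "tcp_rot": TCP orientation; "wrist_force": force on the tool from outside, world axes, zero at the start; "torque": the same for the moment, N m; "opening": finger opening in m; "grasp_force": force on a finger pad.
Only numpy, scipy, OpenCV 4.12 (cv2) and the standard library are available. Lean on these libraries where they do the work, as an engineer would, in place of code of your own. Each camera call takes 0.05 s, during which the arm holds its last target. There are 200 camera calls.

## Task

Test the safety cut-out of the bench power box: press the guarded test button in until the black lever next to it drops, let the button come out again, and then lift the lever all the way back up against its upper stop, where it stays by itself. Leave the small steel toggle as it is and do not shift the things lying around the box.

Things in the scene. Friction and masses are not known exactly. Their poses are not given: they have to be found in the camera images.
- console: Grey wedge-shaped power box fixed to the bench, 200 x 200 mm, 139 mm high; its aluminium control panel slopes down towards the box's -x side (roughly towards the robot). Origin: centre of its underside, z up. The strip x = 30 to 100 mm is a flat top, 139 mm above the bench.
- panel: The sloping control panel, 170 mm up the slope x 200 mm wide, at 40 deg to the horizontal. Origin: centre of its surface. x runs up the slope, y along its width, z straight out of it (leaning 40 deg from vertical towards the low edge). 'Panel (x, y, z)' in the other entries means mm in this frame.
- guard_rim (a point): Centre of the mouth of the clear square guard round the test button, at panel (0, -35, 40). Inside 34 mm up the slope x 46 mm along y, walls 3 mm, 40 mm high with black corners and rim, open only at this mouth: shut fingers fit in only when they point about straight into the panel.
- tester (a joint): Test button travel (m): 0 = out, 0.008 = fully in; springs back by itself, about 2 N at first and 5 N when fully in. The lever lets go at about 0.005.
- tester_top (a point): Centre of the round grey test button's top face, 24 mm across; out, it lies at panel (0, -35, 10), 30 mm below the guard's rim. It is pushed in along the panel's -z.
- paddle (a joint): Lever angle (rad): 0 = up against its stop; grows as it drops towards the panel's low edge; 1.30 = fully down. It swings about an axis parallel to panel y through panel (15, 35, -12). Past about 0.3 it falls by its own weight; below about 0.1 it rests against the upper stop. Lifting takes about 1 N.
- paddle_tip (a point): Middle of the lever's grip: a black cross bar 14 mm thick and 40 mm long along panel y, on a flat black arm 8 mm thick, 14 mm wide; the point is 54 mm from the lever's axis. Up: at about panel (58, 35, 21); down (joint 1.30): at about panel (-6, 35, 38).
- toggle (a joint): Small steel toggle switch, to be left alone: angle (rad) between 0 and 0.85, stays where it is.
- toggle_tip (a point): Tip of that small toggle, a rod 8 mm thick standing 28 mm out of the panel at panel (0, 80).
- tape: White tape roll, 70 mm across, 24 mm high, lying flat on the bench by the box's low corner. Origin: centre of its underside. A bystander.
- tin: Flat steel tin, 50 x 70 x 16 mm, on the box's flat top. Origin: centre of its underside. A bystander.
- wrench: Steel wrench 170 mm long lying on the bench in front of the box. A bystander.
- driver: Screwdriver 180 mm long with orange handle lying beside the box. A bystander.
- mug: White mug, 76 mm across, 85 mm high, standing beside the box. Origin: centre of its underside. A bystander.

How it is judged (in metres and radians):
On the way, in this order (a step that is already met when the one before it is completed fails the run):
1. the test button is pressed in and the button sets the lever falling (value of joint tester above 0.003 m and value of joint paddle between 0.2 and 0.8 rad).
2. the lever has dropped (value of joint paddle above 1.1 rad), for 0.05 s.
3. the button is out again and the lever is lifted back up to its stop (value of joint tester below 0.002 m and value of joint paddle below 0.1 rad), for 0.1 s.
At the end, for the whole second after the job is handed in: The lever rests up at its stop (within 0.1 rad), at rest, and the test button is out (within 2 mm) (all of step 3 and velocity of joint paddle below 0.1 rad/s); the robot touches nothing.
It fails at once if the small toggle is switched or pushed (its tip moves more than 8 mm) (distance of toggle_tip from where it was at the start of the episode above 0.008 m).
It fails at once if a thing lying round the box is shifted more than 30 mm (distance of any of tape, tin, wrench, driver, mug from where it was at the start of the episode above 0.03 m).
It also fails if it takes over 42 s, if anything falls off the work surface, if the arm or the gripper's body presses on something with over 40 N, if the wrist force passes 120 N, or if a joint passes its speed limit or range.

## Working session

There is one attempt and no reset: what is moved stays moved. The work goes in short steps, Python scripts to look and compute and a shell command to move; the robot and the scene stay as the last step left them, time stands still between calls to the robot, and variables do not carry over. Pictures are saved under pics/ and viewed, at most 10 in all, crops included, and the job is handed in when it is done.

```bash
mkdir -p pics
python3 - <<'E'
from workcell import bot
import cv2
for n in("scene","top"):
    cv2.imwrite(f"pics/{n}0.png",bot.camera(n)[:,:,::-1]); m=bot.camera_model(n);print(n,m)
o=bot.get_obs();print(o)
E
```

```text
scene {'vertical_fov': 51.5614484592853, 'cx': 278.08203930842114, 'cy': 204.28212477792206, 'R': array([[-0.47961082,  0.87748013,  0.00144051],
       [ 0.59374176,  0.32573372, -0.73577732],
       [-0.6460992 , -0.35203147, -0.67722202]]), 't': array([ 0.22128735, -0.27159314,  1.22739965])}
top {'vertical_fov': 56.8411866114307, 'cx': 284.66482013250845, 'cy': 211.4076197219712, 'R': array([[ 0.02105183, -0.99965313, -0.01582508],
       [-0.98510408, -0.01803825, -0.17101045],
       [ 0.17066568,  0.01918943, -0.98514212]]), 't': array([0.07818742, 0.59346325, 0.87155168])}
{'time': 0.1, 'q': array([6.66921834e+01, 5.00823935e+00, 1.00408005e+01, 9.50998772e+01,
       1.68269318e-03, 9.00014363e+01]), 'qd': array([ 0.01615339, -0.03566858, -0.06818597,  0.039725  , -0.00735167,
       -0.07268233]), 'joint_efforts': array([-1.51627668e-03, -5.21562946e+01,  4.65652871e+01,  1.60459662e-02,
       -1.02149281e-04,  1.82867899e-05]), 'ee_pos': array([0.21752915, 0.50492922, 0.22206736]), 'tcp_rot': array([-1.79932684e+02, -1.68100448e-03,  1.56690745e+02]), 'wrist_force': array([-0.64448623, -0.24372437,  0.28793809]), 'torque': array([-0.04223916, -0.02155858, -0.00092128]), 'grasp_force': 0.0, 'opening': 0.08531457410966499}
```

View pics/scene0.png

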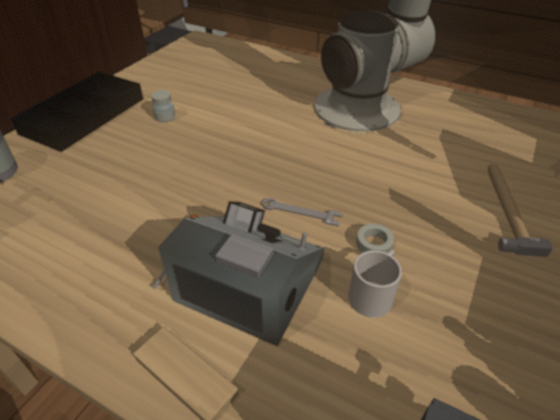

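View pics/top0.png

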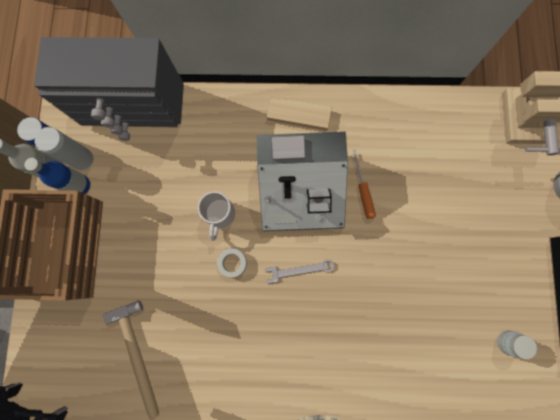

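The console is at about (303,182) in top and (240,265) in scene. In top the guard is at (319,200) and the lever at (287,185). I'll enlarge both crops.

Run:
```python
import cv2
t=cv2.imread("pics/top0.png")[120:245,235:385]; s=cv2.imread("pics/scene0.png")[190:340,150:335]
cv2.imwrite("pics/tc.png",cv2.resize(t,None,fx=4.8,fy=4.8,interpolation=cv2.INTER_CUBIC))
cv2.imwrite("pics/sc.png",cv2.resize(s,None,fx=4,fy=4,interpolation=cv2.INTER_CUBIC))
```

```text
(no output)
```

View pics/tc.png

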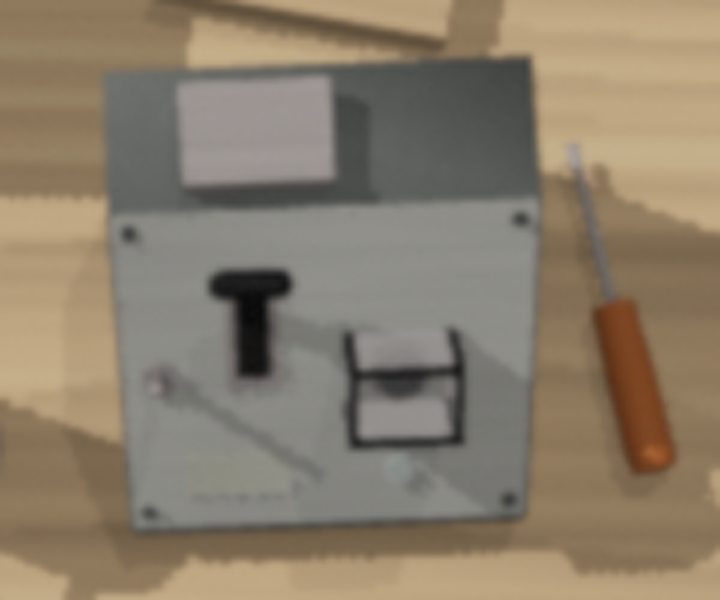

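View pics/sc.png

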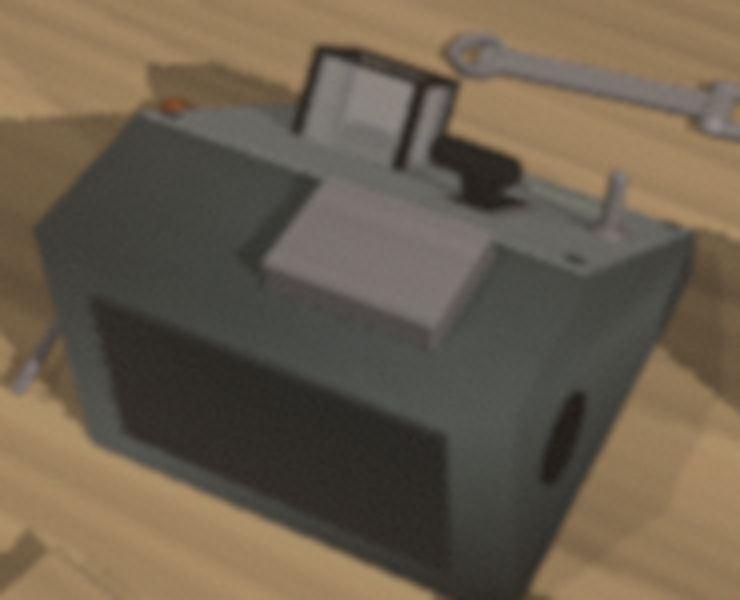

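```bash
cat > geo.py <<'E'
import numpy as np, cv2
from scipy.spatial.transform import Rotation as Ro
from workcell import bot
M={n:bot.camera_model(n) for n in("top","scene")}
def proj(n,X):
    m=M[n]; f=210/np.tan(np.radians(m["vertical_fov"]/2)); c=np.atleast_2d(X)@m["R"].T+m["t"]
    return np.c_[m["cx"]+f*c[:,0]/c[:,2],m["cy"]+f*c[:,1]/c[:,2]]
A=np.radians(40); P=np.array([[np.cos(A),0,-np.sin(A)],[0,1,0],[np.sin(A),0,np.cos(A)]])
def pan(p): return np.atleast_2d(p)/1000@P.T+[-.0349,0,.0844]
def world(c,pose): return np.atleast_2d(c)@Ro.from_euler("z",pose[2]).as_matrix().T+[pose[0],pose[1],pose[3]]
E
cat > fit.py <<'E'
from geo import *
from scipy.optimize import least_squares
b=lambda x,y,z:np.array([[x,y,z]])/1000
T=[(b(100,100,139),107,73),(b(100,-100,139),530,58),(b(30,100,139),112,213),(b(30,-100,139),540,197),(pan([-85,100,0]),133,530),(pan([-85,-100,0]),523,518),
(pan([0,80,28]),153,385),(pan([18.5,-10.5,40]),350,373),(pan([18.5,-59.5,40]),460,370),(pan([-18.5,-10.5,40]),352,443),(pan([-18.5,-59.5,40]),462,438),(pan([58,35,21]),250,284)]
S=[(b(100,-100,139),38,232),(b(100,-100,0),95,440),(b(100,100,0),518,598),(pan([0,80,28]),618,175),(pan([-85,100,0]),692,235),(pan([58,35,21]),477,160),(pan([85,-100,0]),140,112)]
obs=[("top",c,235+(u+.5)/4.8-.5,120+(v+.5)/4.8-.5) for c,u,v in T]+[("scene",c,150+(u+.5)/4-.5,190+(v+.5)/4-.5) for c,u,v in S]
def res(p,sel=("top","scene")): return np.concatenate([proj(n,world(c,p))[0]-[u,v] for n,c,u,v in obs if n in sel])
for sel in(("top",),("scene",),("top","scene")):
    r=least_squares(res,[.55,.0,0,0],args=(sel,),loss="soft_l1"); print(sel,r.x.round(4))
print(res(r.x).reshape(-1,2).round(1).tolist())
np.save("pose.npy",r.x)
R=Ro.from_euler("z",r.x[2]).as_matrix()@P
print("axes",R.round(4)); 
for k,p in dict(rim=[0,-35,40],btn=[0,-35,10],tipup=[58,35,21],tipdn=[-6,35,38],toggle=[0,80,28]).items(): print(k,world(pan(p),r.x)[0].round(4))
E
python3 fit.py
```

```text
('top',) [ 0.6585  0.0503  0.0507 -0.0094]
('scene',) [ 0.6486  0.0457  0.0698 -0.0087]
('top', 'scene') [ 6.556e-01  5.090e-02  5.910e-02 -3.000e-04]
[[-1.3, -0.2], [0.3, -0.9], [-1.5, 0.8], [0.3, 0.4], [-0.6, -0.4], [0.8, -1.2], [1.0, 4.5], [0.5, 0.6], [-0.1, 0.3], [0.3, 0.6], [-0.8, 0.7], [-0.2, -0.0], [-1.1, -0.7], [-0.4, 1.1], [-1.5, 7.1], [2.0, -0.6], [1.4, -0.5], [-0.3, 0.6], [-0.3, 0.0]]
axes [[ 0.7647 -0.059  -0.6417]
 [ 0.0452  0.9983 -0.0379]
 [ 0.6428  0.      0.766 ]]
rim [0.5971 0.0124 0.1148]
btn [0.6164 0.0136 0.0918]
tipup [0.6495 0.0856 0.1375]
tipdn [0.5897 0.0821 0.1094]
toggle [0.598  0.1277 0.1056]
```

```bash
sed -i 's/^(pan(\[0,80,28\]),153,385),/(/; s/^((pan/(pan/; s/(b(100,100,0),518,598),(pan(\[0,80,28\]),618,175),//' fit.py; python3 fit.py
```

```text
('top',) [ 0.6583  0.0501  0.0539 -0.0097]
('scene',) [ 0.6508  0.0472  0.0603 -0.0066]
('top', 'scene') [ 0.6555  0.0508  0.0571 -0.0007]
[[-1.1, -0.2], [0.4, -0.7], [-1.4, 0.8], [0.3, 0.6], [-0.6, -0.4], [0.8, -1.0], [0.6, 0.7], [-0.0, 0.4], [0.3, 0.6], [-0.8, 0.8], [-0.1, 0.0], [-1.1, -0.7], [-0.5, 1.1], [1.4, -0.3], [-0.3, 0.7], [-0.2, 0.1]]
axes [[ 0.7648 -0.0571 -0.6417]
 [ 0.0437  0.9984 -0.0367]
 [ 0.6428  0.      0.766 ]]
rim [0.597  0.0124 0.1143]
btn [0.6162 0.0135 0.0913]
tipup [0.6495 0.0855 0.1371]
tipdn [0.5897 0.0821 0.1089]
toggle [0.5981 0.1276 0.1051]
```

```bash
cat > plan.py <<'E'
# usage: plan.py x y z(tip, panel mm) nrows -> per-row values
import sys
from geo import *
p=np.load("pose.npy"); p[3]=0
o=bot.get_obs(); Rp=Ro.from_euler("z",p[2]).as_matrix()@P
G=np.c_[-Rp[:,0],Rp[:,1],-Rp[:,2]]; C=Ro.from_euler("xyz",o["tcp_rot"],degrees=True).as_matrix()
tip=o["ee_pos"]+C[:,2]*.019; org=world(pan([0,0,0]),p)[0]
print("t",o["time"].__round__(2),"tip panel mm",((tip-org)@Rp*1000).round(1),"F panel",(o["wrist_force"]@Rp).round(1),"op",round(o["opening"],4))
w=Ro.from_matrix(G@C.T).as_rotvec()
for a in sys.argv[1:]:
    g=list(map(float,a.split(","))); goal=world(pan(g[:3]),p)[0]; d=goal-G[:,2]*.019-o["ee_pos"]
    print(a,"total",(d/.02).round(2),(w/.12).round(2),"per row",(d/.02/g[3]).round(3),(w/.12/g[3]).round(3))
E
python3 plan.py 0,-35,90,30
```

```text
t 0.1 tip panel mm [-212.1  478.4  332.9] F panel [-0.3 -0.2  0.6] op 0.0853
0,-35,90,30 total [ 16.76 -24.75  -2.71] [-1.01 -5.78  3.71] per row [ 0.559 -0.825 -0.09 ] [-0.034 -0.193  0.124]
```

```bash
python3 -m crank '[[[0.5,-0.82,0.1,-0.034,-0.193,0.124],[0.5,-0.82,0.1,-0.034,-0.193,0.124],[0.5,-0.82,0.1,-0.034,-0.193,0.124],[0.5,-0.82,0.1,-0.034,-0.193,0.124],[0.5,-0.82,0.1,-0.034,-0.193,0.124],[0.5,-0.82,0.1,-0.034,-0.193,0.124],[0.5,-0.82,0.1,-0.034,-0.193,0.124],[0.5,-0.82,0.1,-0.034,-0.193,0.124],[0.5,-0.82,0.1,-0.034,-0.193,0.124],[0.5,-0.82,0.1,-0.034,-0.193,0.124],[0.5,-0.82,0.1,-0.034,-0.193,0.124],[0.5,-0.82,0.1,-0.034,-0.193,0.124],[0.5,-0.82,0.1,-0.034,-0.193,0.124],[0.5,-0.82,0.1,-0.034,-0.193,0.124],[0.5,-0.82,0.1,-0.034,-0.193,0.124],[0.5,-0.82,0.1,-0.034,-0.193,0.124],[0.5,-0.82,0.1,-0.034,-0.193,0.124],[0.5,-0.82,0.1,-0.034,-0.193,0.124],[0,0,0,0,0,0],[0,0,0,0,0,0]]]' 0 20; python3 plan.py 0,-35,90,16
```

```text
time: 1.77
ee_pos: [0.3976, 0.2092, 0.2587]
tcp_rot: [177.5, 24.1, 171.6]
wrist_force: [0.8, -0.0, 1.1]
opening: -0.0
grasp_force: 0.0
t 1.77 tip panel mm [-56.8 172.1 252.5] F panel [ 1.3 -0.1  0.3] op -0.0
0,-35,90,16 total [ 7.76 -9.97 -4.54] [-0.41 -2.3   1.49] per row [ 0.485 -0.623 -0.284] [-0.026 -0.144  0.093]
```

```bash
python3 -m crank '[[[0.485,-0.623,-0.284,-0.026,-0.144,0.093],[0.485,-0.623,-0.284,-0.026,-0.144,0.093],[0.485,-0.623,-0.284,-0.026,-0.144,0.093],[0.485,-0.623,-0.284,-0.026,-0.144,0.093],[0.485,-0.623,-0.284,-0.026,-0.144,0.093],[0.485,-0.623,-0.284,-0.026,-0.144,0.093],[0.485,-0.623,-0.284,-0.026,-0.144,0.093],[0.485,-0.623,-0.284,-0.026,-0.144,0.093],[0.485,-0.623,-0.284,-0.026,-0.144,0.093],[0.485,-0.623,-0.284,-0.026,-0.144,0.093],[0.485,-0.623,-0.284,-0.026,-0.144,0.093],[0.485,-0.623,-0.284,-0.026,-0.144,0.093],[0.485,-0.623,-0.284,-0.026,-0.144,0.093],[0.485,-0.623,-0.284,-0.026,-0.144,0.093],[0.485,-0.623,-0.284,-0.026,-0.144,0.093],[0.485,-0.623,-0.284,-0.026,-0.144,0.093],[0,0,0,0,0,0],[0,0,0,0,0,0],[0,0,0,0,0,0]]]'; python3 plan.py 0,-35,50,6
python3 - <<'E'
from workcell import bot
import cv2,numpy as np
s=bot.camera("scene")[190:290,190:320,::-1];t=bot.camera("top")[120:245,235:385,::-1]
r=lambda i,k:cv2.resize(i,(400,int(400*i.shape[0]/i.shape[1])),interpolation=cv2.INTER_CUBIC)
a,b=r(s,0),r(t,0);h=max(a.shape[0],b.shape[0]);f=lambda i:np.vstack([i,np.zeros((h-i.shape[0],400,3),np.uint8)])
cv2.imwrite("pics/pre.png",np.hstack([f(a),f(b)]))
E
```

```text
time: 3.35
ee_pos: [0.5527, 0.0113, 0.1678]
tcp_rot: [-180.0, 39.9, -176.6]
wrist_force: [-0.1, -0.1, 0.6]
opening: 0.0003
grasp_force: 0.0
t 3.35 tip panel mm [ -0.1 -33.6  89.9] F panel [ 0.3 -0.1  0.5] op 0.0003
0,-35,50,6 total [ 1.29  0.   -1.53] [ 0.   -0.01 -0.01] per row [ 0.214  0.    -0.255] [ 0.001 -0.002 -0.002]
```

View pics/pre.png

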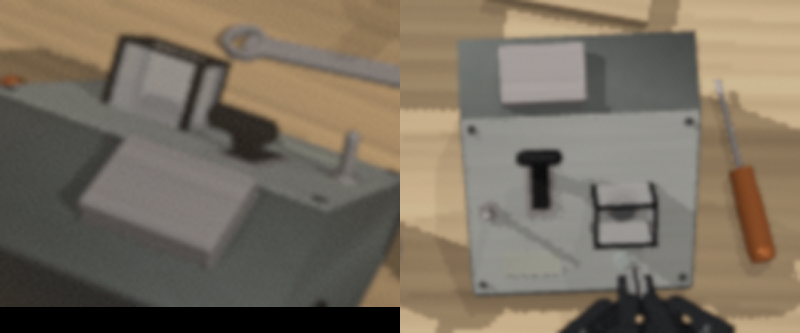

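Fingertips are at about (637,272) in the right half (the top crop), and the guard mouth is centred at (626,229). I'll compare these with the model's projection.

Run:
```python
from geo import *
p=np.load("pose.npy");p[3]=0
q=proj("top",world(pan([[0,-35,40],[0,-33.6,90],[20,-35,40],[-20,-35,40]]),p)); print(((q-[235,120]+.5)*400/150-.5+[400,0]).round(1))
```

```text
[[625.4 227.1]
 [629.2 258. ]
 [625.5 205.9]
 [625.2 247.9]]
```

Run:
```python
from geo import *
s=bot.camera("scene")[170:240,200:270,::-1];t=bot.camera("top")[180:250,285:355,::-1]
z=lambda i:cv2.resize(i,(400,400),interpolation=cv2.INTER_CUBIC)
cv2.imwrite("pics/pre2.png",np.hstack([z(s),z(t)]))
p=np.load("pose.npy");p[3]=0
W=world(pan([[0,-35,40],[0,-33.6,90],[11,-33.6,90]]),p)
print((proj("top",W)-[285,180])*400/70+[400,0],(proj("scene",W)-[200,170])*400/70)
```

```text
[[595.41590162 142.01406219]
 [603.56094994 208.27132409]
 [603.82248058 182.49672382]] [[269.48597258 203.26784884]
 [318.03769504  47.14159418]
 [304.21843085  44.89433716]]
```

View pics/pre2.png

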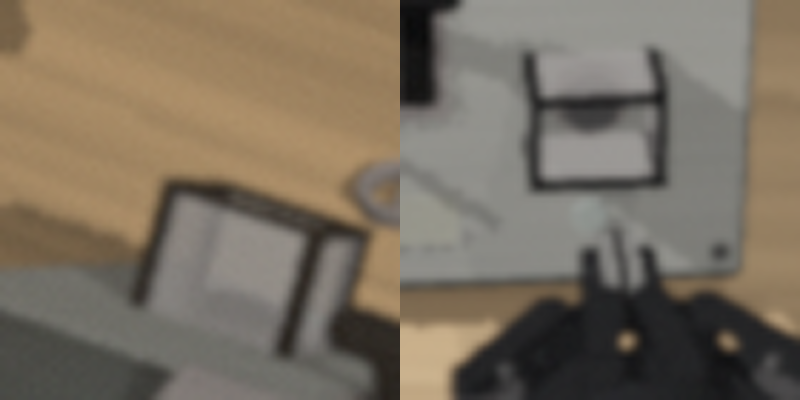

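The fingertips appear at about (618,228) in the right half, farther back than the model's (603,195), and they are not visible in the scene crop. I'll look at a wider crop before going in.

Run:
```python
from geo import *
s=bot.camera("scene")[60:240,180:360,::-1];t=bot.camera("top")[180:330,245:395,::-1]
z=lambda i:cv2.resize(i,(400,400),interpolation=cv2.INTER_CUBIC)
o=bot.get_obs();C=Ro.from_euler("xyz",o["tcp_rot"],degrees=True).as_matrix()
W=np.array([o["ee_pos"]+C[:,2]*k for k in(.019,0,-.054,-.1)])
a=(proj("scene",W)-[180,60])*400/180;b=(proj("top",W)-[245,180])*400/150+[400,0]
im=np.hstack([z(s),z(t)]).copy()
for q in np.r_[a,b]: cv2.circle(im,tuple(int(v) for v in q),3,(0,0,255),1)
cv2.imwrite("pics/pre3.png",im);print(a.round(),b.round(),o["q"].round(1))
```

```text
[[168. 263.]
 [174. 239.]
 [193. 172.]
 [210. 114.]] [[602.  97.]
 [604. 109.]
 [611. 148.]
 [618. 185.]] [  0.  -36.2 -39.7  46.6   2.1  -2.6]
```

View pics/pre3.png

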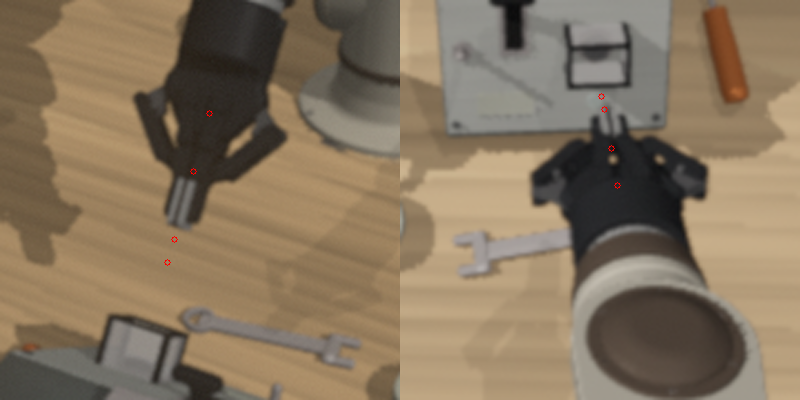

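Tip in the scene half is at (183,228) and in the top half at (607,107). Both lie behind the predicted marks, so I'll triangulate the true tip.

```bash
cat >> geo.py <<'E'
def tri(us,ut):
    Ks={}
    for n in M:
        m=M[n];f=210/np.tan(np.radians(m["vertical_fov"]/2));Ks[n]=np.array([[f,0,m["cx"]],[0,f,m["cy"]],[0,0,1]])@np.c_[m["R"],m["t"]]
    X=cv2.triangulatePoints(Ks["scene"],Ks["top"],np.float64(us).reshape(2,1),np.float64(ut).reshape(2,1)).ravel();X=X[:3]/X[3]
    return X,proj("scene",X)[0]-us,proj("top",X)[0]-ut
E
python3 - <<'E'
from geo import *
o=bot.get_obs();C=Ro.from_euler("xyz",o["tcp_rot"],degrees=True).as_matrix()
p=np.load("pose.npy");p[3]=0
Rp=Ro.from_euler("z",p[2]).as_matrix()@P
for (a,b) in [((183,228),(607,107)),((183,228),(607,112)),((186,175),(611,150))]:
    X,e1,e2=tri((180+a[0]*.45,60+a[1]*.45),(245+(b[0]-400)*.375,180+b[1]*.375))
    print(X.round(4),e1.round(1),e2.round(1),"in tool mm",((X-o["ee_pos"])@C*1000).round(1),"panel",((X-world(pan([0,0,0]),p)[0])@Rp*1000).round(1))
print(o["ee_pos"])
E
```

```text
[0.5511 0.0139 0.1795] [-2.1 -0.3] [-2.   0.9] in tool mm [-6.   2.9 -9.6] panel [  6.4 -30.9 118.8]
[0.548  0.0129 0.1769] [-1.7 -0.2] [-1.6  0.8] in tool mm [-2.   2.  -9.7] panel [  2.3 -31.7 118.8]
[0.5189 0.0058 0.2056] [1.5 0.2] [ 1.5 -0.8] in tool mm [  2.2  -3.3 -50.6] panel [ -1.8 -37.1 159.7]
[0.55284154 0.01112342 0.16823083]
```

```bash
python3 plan.py -1,-36,45,7
```

```text
t 3.65 tip panel mm [  0.4 -33.7  90.1] F panel [ 0.6 -0.3  0.3] op -0.0
-1,-36,45,7 total [ 1.4  -0.03 -1.77] [ 0.01  0.   -0.02] per row [ 0.2   -0.005 -0.253] [ 0.001  0.    -0.003]
```

```bash
python3 -m crank '[[[0.2,-0.005,-0.253,0,0,0],[0.2,-0.005,-0.253,0,0,0],[0.2,-0.005,-0.253,0,0,0],[0.2,-0.005,-0.253,0,0,0],[0.2,-0.005,-0.253,0,0,0],[0.2,-0.005,-0.253,0,0,0],[0.2,-0.005,-0.253,0,0,0],[0,0,0,0,0,0],[0,0,0,0,0,0]]]'; python3 plan.py -1,-36,22,6
python3 - <<'E'
from geo import *
s=bot.camera("scene")[140:240,200:300,::-1];t=bot.camera("top")[165:245,275:355,::-1]
z=lambda i:cv2.resize(i,(400,400),interpolation=cv2.INTER_CUBIC)
im=np.hstack([z(s),z(t)]).copy()
o=bot.get_obs();C=Ro.from_euler("xyz",o["tcp_rot"],degrees=True).as_matrix()
W=np.array([o["ee_pos"]+C[:,2]*k for k in(.019,-.01)])
a=(proj("scene",W)-[200,140])*4;b=(proj("top",W)-[275,165])*5+[400,0]
for q in np.r_[a,b]: cv2.circle(im,tuple(int(v) for v in q),3,(0,0,255),1)
cv2.imwrite("pics/pre4.png",im);print(a.round(),b.round())
E
```

```text
time: 4.4
ee_pos: [0.5807, 0.0098, 0.1317]
tcp_rot: [-179.9, 39.9, -176.6]
wrist_force: [0.6, -0.3, 0.1]
opening: -0.0003
grasp_force: 0.0
t 4.4 tip panel mm [ -1.9 -36.6  44.3] F panel [ 0.5 -0.3 -0.3] op -0.0003
-1,-36,22,6 total [ 0.75  0.07 -0.83] [ 0.01 -0.01 -0.01] per row [ 0.124  0.012 -0.138] [ 0.002 -0.002 -0.002]
[[189. 251.]
 [207. 187.]] [[626. 207.]
 [632. 240.]]
```

View pics/pre4.png

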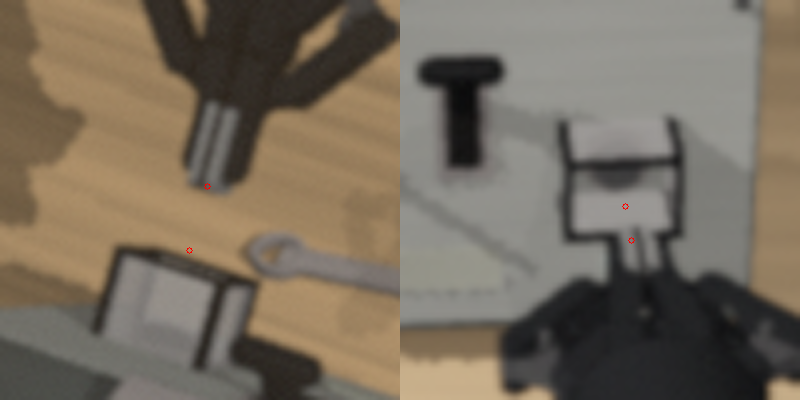

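Run:
```python
from geo import *
o=bot.get_obs()
p=np.load("pose.npy");p[3]=0
Rp=Ro.from_euler("z",p[2]).as_matrix()@P
f=lambda n,X:proj(n,X)
def rep(n,s,t):
    X,e1,e2=tri((200+s[0]/4,140+s[1]/4),(275+(t[0]-400)/5,165+t[1]/5))
    print(n,"panel",((X-world(pan([0,0,0]),p)[0])@Rp*1000).round(1),e1.round(1),e2.round(1))
rep("tip corner",(211,190),(638,229))
rep("rim near(+x) centre",((225+0)/2+70,(262+285)/2-5),(626,163)) if 0 else None
# rim corners: scene +x/-y (121,247)... +x/+y corner, top (568,163),(680,160),(572,237),(682,233)
for n,c,t in[("x+y-",[18.5,-59.5,40],(680,160)),("x+y+",[18.5,-10.5,40],(568,163)),("x-y+",[-18.5,-10.5,40],(572,237)),("x-y-",[-18.5,-59.5,40],(682,233))]:
    W=world(pan(c),p); print(n,"top pred",((f("top",W)[0]-[275,165])*5+[400,0]).round(),"seen",t,"scene pred",((f("scene",W)[0]-[200,140])*4).round())
```

```text
tip corner panel [  2.  -36.3  72.8] [-1.6 -0.2] [-1.5  0.7]
x+y- top pred [677. 160.] seen (680, 160) scene pred [122. 246.]
x+y+ top pred [565. 165.] seen (568, 163) scene pred [222. 279.]
x-y+ top pred [566. 237.] seen (572, 237) scene pred [254. 279.]
x-y- top pred [675. 233.] seen (682, 233) scene pred [157. 246.]
```

```bash
python3 plan.py -1,-35,16,7
```

```text
t 4.5 tip panel mm [ -1.2 -36.6  44.9] F panel [ 0.4 -0.1  0.3] op -0.0
-1,-35,16,7 total [ 0.93  0.13 -1.1 ] [ 0.01  0.   -0.01] per row [ 0.133  0.019 -0.157] [ 0.001  0.    -0.002]
```

```bash
python3 -m crank '[[[0.133,0.02,-0.157,0,0,0],[0.133,0.02,-0.157,0,0,0],[0.133,0.02,-0.157,0,0,0],[0.133,0.02,-0.157,0,0,0],[0.133,0.02,-0.157,0,0,0],[0.133,0.02,-0.157,0,0,0],[0.133,0.02,-0.157,0,0,0],[0,0,0,0,0,0],[0,0,0,0,0,0]]]'; python3 plan.py -1,-35,10,3
python3 - <<'E'
from geo import *
s=bot.camera("scene")[165:235,205:275,::-1];t=bot.camera("top")[175:235,290:350,::-1]
z=lambda i:cv2.resize(i,(400,400),interpolation=cv2.INTER_CUBIC)
im=np.hstack([z(s),z(t)]).copy()
o=bot.get_obs();C=Ro.from_euler("xyz",o["tcp_rot"],degrees=True).as_matrix()
# box of the shut fingertips at tool z=-10
for xx,yy in((11,14),(11,-14),(-11,-14),(-11,14)):
    W=o["ee_pos"]+C@np.array([xx,yy,-10])/1000
    a=(proj("scene",W)[0]-[205,165])*400/70;b=(proj("top",W)[0]-[290,175])*400/60+[400,0]
    print(xx,yy,a.round(),b.round())
    for q in(a,b): cv2.circle(im,tuple(int(v) for v in q),3,(0,0,255),1)
cv2.imwrite("pics/pre5.png",im)
E
```

```text
time: 5.25
ee_pos: [0.5994, 0.0127, 0.11]
tcp_rot: [-179.9, 40.0, -176.6]
wrist_force: [-0.3, 0.4, 0.2]
opening: -0.0001
grasp_force: 0.0
t 5.25 tip panel mm [ -1.4 -34.8  15.6] F panel [-0.1  0.5  0.4] op -0.0001
-1,-35,10,3 total [ 0.19  0.   -0.2 ] [ 0.01 -0.01 -0.01] per row [ 0.065  0.    -0.066] [ 0.003 -0.002 -0.004]
11 14 [301. 230.] [553. 239.]
11 -14 [221. 204.] [637. 236.]
-11 -14 [192. 203.] [638. 178.]
-11 14 [274. 230.] [553. 182.]
```

View pics/pre5.png

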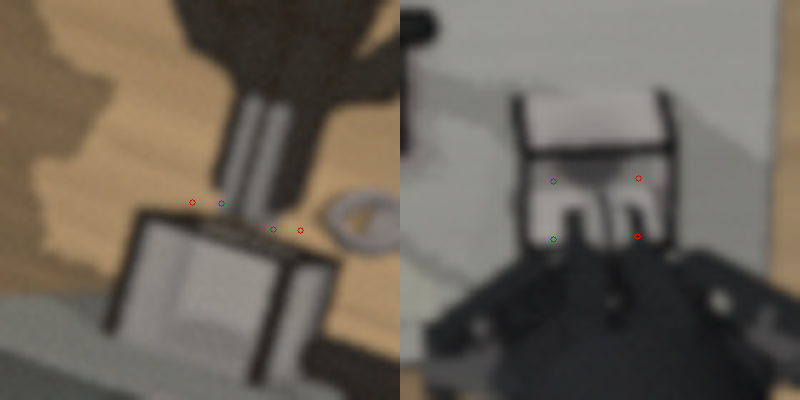

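The shut fingertips in the top half span columns 565–645 between guard walls at 530 and 668. They sit a little low, with their front edge at row 200. I'll shift about 4 mm up the slope and 2 mm in +y, then go in gently and watch the force.

```bash
python3 plan.py 3,-33,15.6,2 3,-33,5,7
```

```text
t 5.35 tip panel mm [ -1.  -34.9  15.9] F panel [0.5 0.2 0.3] op 0.0001
3,-33,15.6,2 total [0.16 0.1  0.12] [ 0.01 -0.   -0.01] per row [0.08  0.051 0.058] [ 0.005 -0.    -0.006]
3,-33,5,7 total [ 0.5   0.12 -0.29] [ 0.01 -0.   -0.01] per row [ 0.071  0.017 -0.041] [ 0.002 -0.    -0.002]
```

```bash
python3 -m crank '[[[0.08,0.05,0.06,0,0,0],[0.08,0.05,0.06,0,0,0],[0,0,0,0,0,0],[0.064,0.004,-0.077,0,0,0],[0.064,0.004,-0.077,0,0,0],[0.064,0.004,-0.077,0,0,0],[0,0,0,0,0,0],[0,0,0,0,0,0]]]'; python3 plan.py;  python3 -m crank '[[[0.064,0.004,-0.077,0,0,0],[0.064,0.004,-0.077,0,0,0],[0,0,0,0,0,0],[0,0,0,0,0,0]]]'; python3 plan.py
```

```text
time: 6.02
ee_pos: [0.6064, 0.0149, 0.1078]
tcp_rot: [-179.9, 40.0, -176.6]
wrist_force: [0.4, -0.4, 0.1]
opening: -0.0001
grasp_force: 0.0
t 6.02 tip panel mm [  2.6 -33.1   9.3] F panel [ 0.3 -0.4 -0.1] op -0.0001
time: 6.35
ee_pos: [0.609, 0.015, 0.1049]
tcp_rot: [-179.9, 40.0, -176.6]
wrist_force: [-1.0, -0.3, -0.4]
opening: 0.0
grasp_force: 0.0
t 6.35 tip panel mm [  2.7 -33.    5.4] F panel [-1.  -0.2  0.4] op 0.0
```

No force at a reported tip z of 5.4, below the button's 10. So the tip really is shorter than reported, as the pictures showed. Continuing.

```bash
for i in 1 2 ; do :; done; python3 -m crank '[[[0.064,0.004,-0.077,0,0,0],[0.064,0.004,-0.077,0,0,0],[0.064,0.004,-0.077,0,0,0],[0,0,0,0,0,0],[0,0,0,0,0,0]]]' >/dev/null; python3 plan.py;  python3 -m crank '[[[0.064,0.004,-0.077,0,0,0],[0.064,0.004,-0.077,0,0,0],[0.064,0.004,-0.077,0,0,0],[0,0,0,0,0,0],[0,0,0,0,0,0]]]'>/dev/null; python3 plan.py
```

```text
t 6.77 tip panel mm [  2.7 -33.   -0.6] F panel [-0.6 -0.7 -0.2] op -0.0002
t 7.18 tip panel mm [  2.7 -33.   -6.7] F panel [ 0.2  1.  -0.1] op -0.0001
```

```bash
python3 -m crank '[[[0.064,0.004,-0.077,0,0,0],[0.064,0.004,-0.077,0,0,0],[0.064,0.004,-0.077,0,0,0],[0,0,0,0,0,0],[0,0,0,0,0,0]]]' >/dev/null; python3 plan.py;  python3 -m crank '[[[0.064,0.004,-0.077,0,0,0],[0.064,0.004,-0.077,0,0,0],[0,0,0,0,0,0],[0,0,0,0,0,0]]]'>/dev/null; python3 plan.py;  python3 -m crank '[[[0.064,0.004,-0.077,0,0,0],[0,0,0,0,0,0],[0,0,0,0,0,0]]]'>/dev/null; python3 plan.py
```

```text
t 7.6 tip panel mm [  2.7 -33.  -12.7] F panel [-0.1  0.2 -0.6] op 0.0
t 7.93 tip panel mm [  2.7 -32.9 -16.6] F panel [0.  0.2 0.5] op 0.0003
t 8.18 tip panel mm [  3.1 -32.9 -18.4] F panel [0.5 0.  2.1] op 0.0001
```

```bash
python3 -m crank '[[[0.064,0.004,-0.077,0,0,0],[0.064,0.004,-0.077,0,0,0],[0.064,0.004,-0.077,0,0,0],[0,0,0,0,0,0],[0,0,0,0,0,0],[0,0,0,0,0,0],[0,0,0,0,0,0],[0,0,0,0,0,0],[0,0,0,0,0,0],[0,0,0,0,0,0],[0,0,0,0,0,0]]]'>/dev/null; python3 plan.py
cat > lev.py <<'E'
from geo import *
# darkness of the top view at the bar's predicted up / down position
p=np.load("pose.npy");p[3]=0;g=cv2.cvtColor(bot.camera("top"),cv2.COLOR_RGB2GRAY)
for n,c in(("up",[58,35,21]),("down",[-6,35,38])):
    W=[world(pan([c[0],c[1]+d,c[2]]),p)[0] for d in(-14,0,14)]; print(n,[int(g[int(round(v)),int(round(u))]) for u,v in proj("top",np.array(W))],end=" ")
print()
E
python3 lev.py
```

```text
t 9.1 tip panel mm [  3.1 -32.9 -24.4] F panel [ 1.  -0.5  4.1] op 0.0
up [132, 36, 146] down [28, 32, 34]
```

The lever dropped. Now I'll back out straight along the panel normal.

```bash
python3 -m crank '[[[-0.064,-0.004,0.077,0,0,0],[-0.128,-0.008,0.153,0,0,0],[-0.193,-0.011,0.23,0,0,0],[-0.193,-0.011,0.23,0,0,0],[-0.193,-0.011,0.23,0,0,0],[-0.193,-0.011,0.23,0,0,0],[-0.193,-0.011,0.23,0,0,0],[-0.193,-0.011,0.23,0,0,0],[-0.193,-0.011,0.23,0,0,0],[-0.193,-0.011,0.23,0,0,0],[-0.193,-0.011,0.23,0,0,0],[0,0,0,0,0,0],[0,0,0,0,0,0]]]'>/dev/null; python3 lev.py; python3 plan.py -28,36,36,10
```

```text
up [132, 36, 146] down [29, 32, 33] 
t 10.28 tip panel mm [  2.9 -32.9  35.6] F panel [ 0.2 -0.6  0.6] op 0.0001
-28,36,36,10 total [-1.39  3.37 -0.98] [ 0.01  0.   -0.01] per row [-0.139  0.337 -0.098] [ 0.001  0.    -0.001]
```

```bash
python3 -m crank '[[[-0.139,0.337,-0.098,0,0,0],[-0.139,0.337,-0.098,0,0,0],[-0.139,0.337,-0.098,0,0,0],[-0.139,0.337,-0.098,0,0,0],[-0.139,0.337,-0.098,0,0,0],[-0.139,0.337,-0.098,0,0,0],[-0.139,0.337,-0.098,0,0,0],[-0.139,0.337,-0.098,0,0,0],[-0.139,0.337,-0.098,0,0,0],[-0.139,0.337,-0.098,0,0,0],[0,0,0,0,0,0],[0,0,0,0,0,0]]]'>/dev/null; python3 plan.py -28,36,-3,8
python3 - <<'E'
from geo import *
s=bot.camera("scene")[140:240,215:315,::-1];t=bot.camera("top")[155:245,255:345,::-1]
z=lambda i:cv2.resize(i,(400,400),interpolation=cv2.INTER_CUBIC)
cv2.imwrite("pics/pre6.png",np.hstack([z(s),z(t)]))
E
```

```text
t 11.28 tip panel mm [-28.2  36.5  36. ] F panel [ 0.4 -0.1  0.4] op -0.0
-28,36,-3,8 total [ 1.26  0.05 -1.48] [ 0.01 -0.   -0.02] per row [ 0.158  0.006 -0.186] [ 0.001 -0.    -0.002]
```

View pics/pre6.png

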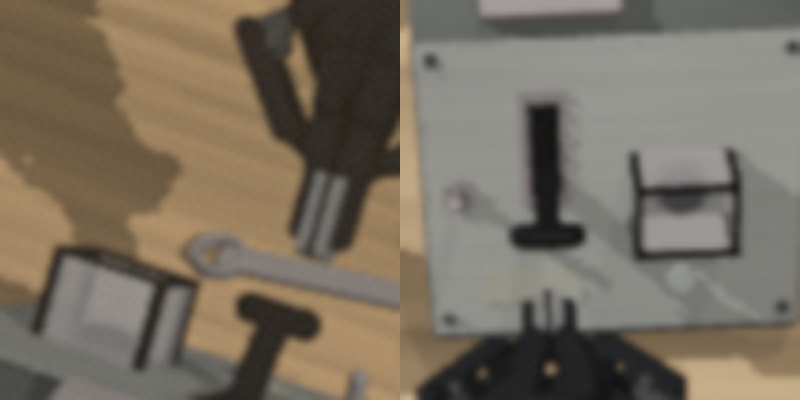

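The bar is at (547,236) in the top half, fully down, and the fingers are centred below it at (548,300). Now I'll go down, then push up the slope.

```bash
python3 -m crank '[[[0.158,0.006,-0.186,0,0,0],[0.158,0.006,-0.186,0,0,0],[0.158,0.006,-0.186,0,0,0],[0.158,0.006,-0.186,0,0,0],[0.158,0.006,-0.186,0,0,0],[0.158,0.006,-0.186,0,0,0],[0.158,0.006,-0.186,0,0,0],[0,0,0,0,0,0],[0,0,0,0,0,0]]]'>/dev/null; python3 plan.py -8,36,1.5,7 52,36,1.5,24
```

```text
t 12.13 tip panel mm [-28.3  35.5   1.4] F panel [ 0.1 -0.2 -0.1] op 0.0
-8,36,1.5,7 total [0.77 0.07 0.66] [ 0.01 -0.01 -0.01] per row [0.11  0.01  0.094] [ 0.002 -0.001 -0.002]
52,36,1.5,24 total [3.07 0.2  2.59] [ 0.01 -0.01 -0.01] per row [0.128 0.008 0.108] [ 0. -0. -0.]
```

```bash
python3 -m crank '[[[0.128,0.008,0.108,0,0,0],[0.128,0.008,0.108,0,0,0],[0.128,0.008,0.108,0,0,0],[0.128,0.008,0.108,0,0,0],[0.128,0.008,0.108,0,0,0],[0.128,0.008,0.108,0,0,0],[0.128,0.008,0.108,0,0,0],[0.128,0.008,0.108,0,0,0],[0.128,0.008,0.108,0,0,0],[0.128,0.008,0.108,0,0,0],[0,0,0,0,0,0]]]'>/dev/null; python3 plan.py;python3 -m crank '[[[0.128,0.008,0.108,0,0,0],[0.128,0.008,0.108,0,0,0],[0.128,0.008,0.108,0,0,0],[0.128,0.008,0.108,0,0,0],[0.128,0.008,0.108,0,0,0],[0.128,0.008,0.108,0,0,0],[0,0,0,0,0,0]]]'>/dev/null; python3 plan.py;python3 -m crank '[[[0.128,0.008,0.108,0,0,0],[0.128,0.008,0.108,0,0,0],[0.128,0.008,0.108,0,0,0],[0.128,0.008,0.108,0,0,0],[0,0,0,0,0,0]]]'>/dev/null; python3 plan.py 54,36,1.5,5
```

```text
t 13.05 tip panel mm [ 6.7 35.7  2. ] F panel [ 0.9 -0.8  0.3] op -0.0
t 13.63 tip panel mm [26.8 35.8  2. ] F panel [-0.3  0.5 -0.5] op 0.0004
t 14.05 tip panel mm [40.3 35.8  2.1] F panel [0.4 1.  0.5] op 0.0002
54,36,1.5,5 total [0.54 0.04 0.42] [ 0.01  0.01 -0.01] per row [0.108 0.008 0.083] [ 0.002  0.002 -0.002]
```

```bash
python3 -m crank '[[[0.108,0.008,0.088,0,0,0],[0.108,0.008,0.088,0,0,0],[0.108,0.008,0.088,0,0,0],[0.108,0.008,0.088,0,0,0],[0.108,0.008,0.088,0,0,0],[0,0,0,0,0,0],[0,0,0,0,0,0]]]'>/dev/null; python3 plan.py; for i in 1; do python3 -m crank '[[[0.032,0.002,-0.038,0,0,0],[0,0,0,0,0,0],[0,0,0,0,0,0]]]' >/dev/null; python3 plan.py; python3 -m crank '[[[0.032,0.002,-0.038,0,0,0],[0,0,0,0,0,0],[0,0,0,0,0,0]]]' >/dev/null; python3 plan.py; done; python3 lev.py
```

```text
t 14.63 tip panel mm [53.3 35.9  1.6] F panel [-0.3 -0.5 -0.3] op -0.0003
t 14.88 tip panel mm [52.9 36.   0.5] F panel [-0.6 -0.5 -0.1] op -0.0004
t 15.13 tip panel mm [53.1 36.  -0.1] F panel [-2.4 -0.6  5.9] op -0.0
up [27, 74, 31] down [33, 37, 38]
```

5.9 N at exactly the stop height (true tip z about 28). The lever is against its stop, so I'll back off and check.

```bash
python3 -m crank '[[[-0.064,-0.004,0.077,0,0,0],[-0.128,-0.008,0.153,0,0,0],[-0.193,-0.011,0.23,0,0,0],[-0.193,-0.011,0.23,0,0,0],[-0.193,-0.011,0.23,0,0,0],[-0.193,-0.011,0.23,0,0,0],[-0.25,-0.011,0.23,0,0,0],[-0.4,-0.011,0.3,0,0,0],[-0.6,-0.011,0.3,0,0,0],[-0.6,-0.011,0.3,0,0,0],[-0.6,0,0.3,0,0,0],[-0.6,0,0.3,0,0,0],[-0.6,0,0.3,0,0,0],[0,0,0,0,0,0],[0,0,0,0,0,0]]]'>/dev/null; python3 plan.py; python3 lev.py
python3 - <<'E'
from geo import *
a=cv2.imread("pics/top0.png",0).astype(int);b=cv2.cvtColor(bot.camera("top"),cv2.COLOR_RGB2GRAY).astype(int)
s0=cv2.imread("pics/scene0.png",0).astype(int);s=cv2.cvtColor(bot.camera("scene"),cv2.COLOR_RGB2GRAY).astype(int)
d=abs(a-b)>25
print("lever/upper panel",d[130:205,262:300].sum(),"guard",d[185:215,305:335].sum(),"tape",d[245:285,215:245].sum(),"mug",d[190:240,195:235].sum(),"driver",d[150:220,352:380].sum(),"scene lever",(abs(s0-s)>25)[215:250,250:285].sum())
E
```

```text
t 16.43 tip panel mm [ 24.1  39.4 108.6] F panel [ 0.1 -0.1 -0.1] op 0.0
up [27, 33, 31] down [144, 142, 133] 
lever/upper panel 0 guard 0 tape 0 mug 0 driver 0 scene lever 0
```

The lever, button and bystanders match the starting pictures, and the robot touches nothing. Handing in.

```bash
python3 -c "
from workcell import bot
print(bot.job_done())"
```

```text
the job is handed in; nothing more can be done
None
```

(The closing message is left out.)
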